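# Close the filter hatch of a bench dust extractor with its quarter-turn fastener

## Task

The bench dust extractor has a new filter and its hatch stands open: set the loose cover squarely over the raised collar, press its wing fastener in while feeling for the slot of the receptacle underneath, and with the pin fully through turn it a quarter turn clockwise to its stop, so that when let go it springs back into the locked detent. Use a light hand: the contact forces on the extractor, the fastener's own spring included, must stay under 45 N, whether the pin is pressed where it is not over the slot or twisted against a stop. Leave the other things on the bench alone.

Things in the scene. Friction and masses are not known exactly. Their poses are not given: they have to be found in the camera images.
- extractor: Low white metal dust extractor fixed to the bench: case 180 (x) x 136 (y) mm, 62 mm high, grey control strip with switch and black knob on its front (-x), hose socket behind. Origin: centre of its underside, z up. On its top an aluminium collar, 112 x 86 mm outside, walls 4 mm, top edge 80 mm above the bench, round the open filter hatch.
- rim (a point): Centre of the top of the extractor's collar, 80 mm above the extractor's origin; axes as the extractor's.
- receptacle (a point): Centre of the top face of the round dark steel receptacle (38 mm across) on a bridge in the hatch, 12 mm below point rim; axes as the extractor's. One straight slot, 8.5 x 35 mm, crosses its centre at an unknown angle, up to 1.0 rad either side of the extractor's x: no reading gives it; seen from above while the hatch is open, or found by feel. The pin goes in within about 0.15 rad of it.
- notch (a point): A point 16 mm below point rim on its axis, level with the roof of the detent notch under the receptacle. The notch, 8.5 mm wide and 3 mm deep, lies a quarter turn clockwise (seen from above) of the slot; between them a lip reaches 19 mm below point rim. Rigid stops just past the notch (0.15 to 0.2 rad of play), and beside the slot against turning anticlockwise. The receptacle itself does not turn.
- cover: Loose aluminium hatch cover, a pan lid lying right way up: 121 x 95 mm, 20 mm high without its fastener, 128 x 102 mm over the flared lower edge, about 0.32 kg. Origin: centre of its lower edge, x along the long side, z up. Its skirt, 16 mm deep, goes over the collar with 1.5 mm play a side, either way round; seated, its origin is 64 mm above the extractor's origin.
- seat (a point): Centre of the underside of the cover's plate, 16 mm above the cover's origin; it meets point rim when the cover is seated, the plate resting on the collar.
- wing_grip (a point): Middle of the fastener's steel wing, central on the cover: 40 mm long along this x, 9 mm thick along y, 19 mm high. Standing proud, it is 34.5 mm above point seat, and comes down with the stud. It can carry the cover. It turns on the cover about z and stays where left (friction 0.04 N m). The stud's cross pin, 28 mm long, 4.5 mm thick, lies under the cover parallel to the wing.
- plunge (a joint): Depth of the stud in the cover, m: 0 proud, end stop 0.017. Spring up: 2.5 N to start, 0.5 N per mm. On the seated cover: 0.002 pin on the receptacle beside the slot (rigid); over 0.0135 pin through and below the lip, free to turn (best at 0.015, under 0.1 N m; more is a stop). Let go over the notch it rises to 0.0105, locked; under the lip it stays at 0.0135; over the slot it springs out.
- steel_bowl: Bystander: small steel bowl, 95 mm across and 47 mm high. Origin under its centre.
- flat_brush: Bystander: flat dusting brush with a wooden handle, 184 x 22 x 10 mm, lying along its x. Origin under its middle.
- plaster_model: Bystander: plaster dental arch model, 54 x 68 x 35 mm. Origin under its centre.
- handpiece: Bystander: micromotor handpiece with a knurled grip, 163 x 22 x 22 mm, lying along its x. Origin under its middle.

How it is judged:
On the way, in this order (a step that is already met when the one before it is completed fails the run):
1. the cover is seated squarely on the collar (horizontal distance between seat and rim below 0.004 m and z of seat in the frame of extractor between 0.078 and 0.083 m and angle between the x axis of cover and the x axis of extractor, either way round below 0.08 rad and angle between cover's own z axis and vertical below 0.06 rad and value of joint plunge below 0.005 m), for 0.2 s.
2. the pin is pressed through the receptacle's slot, below the lip, the cover staying seated (horizontal distance between seat and rim below 0.004 m and z of seat in the frame of extractor between 0.078 and 0.083 m and angle between the x axis of cover and the x axis of extractor, either way round below 0.08 rad and angle between cover's own z axis and vertical below 0.06 rad and value of joint plunge above 0.0132 m), for 0.1 s.
At the end, for the whole second after the job is handed in: the cover sits squarely on the collar (within 4 mm sideways, 0.08 rad and 3 mm in height) and at rest, and the stud has sprung up into the locked detent: plunge between 0.0092 and 0.0120 m (horizontal distance between seat and rim below 0.004 m and z of seat in the frame of extractor between 0.078 and 0.083 m and angle between the x axis of cover and the x axis of extractor, either way round below 0.08 rad and angle between cover's own z axis and vertical below 0.06 rad and value of joint plunge between 0.0092 and 0.012 m and velocity of joint plunge below 0.01 m/s and linear speed of cover below 0.02 m/s); the robot touches nothing.
It fails at once if more than 45 N between the cover or its fastener and the extractor (contact forces added up) (contact force between cover and extractor above 45 N).
It fails at once if a bystander (bowl, brush, plaster model or handpiece) is shifted by more than 30 mm (distance of any of steel_bowl, flat_brush, plaster_model, handpiece from where it was at the start of the episode above 0.03 m).
It also fails if it takes over 72 s, if anything falls off the work surface, if the arm or the gripper's body presses on something with over 40 N, if the wrist force passes 120 N, or if a joint passes its speed limit or range.

## Robot

A 6-joint arm with a two-finger parallel gripper is mounted at the origin on a cart in front of the work surface, level with it; the furniture and walls round the work are solid. World frame = base frame: x ahead of the robot, y to its left, z up, the work surface at z = 0. Lengths are in m, angles in rad, forces in N, time in s.
With the tool pointing down it reaches from about 0.35 to 0.875 m from the base axis. Payload 4.2 kg.
Tool frame: the origin (TCP) lies at the very end of the fingers, on their centre line; the grasp point (between the pads) lies arm.grip_depth behind it (arm.grip_depth is the distance from the TCP to the grasp point, in m); z points along the fingers, y is the line along which they close (so a half turn about z gives the same grasp; the last joint's range is limited). The gripper opens to 87 mm and grips with 3 to 60 N. Pads are 19 mm wide; open, the fingers measure 117 mm over their backs; the gripper's body (75 mm by 190 mm) begins 51 mm behind the grasp point.
Start: joints at [-1.06, 0.385, 0.008, 0, -1.194, -0.259], TCP at [0.156, -0.605, 0.223] pointing down, gripper open.
Joint ranges: [-3.14, 3.14], [-1.21, 2.06], [-1.07, 1.41], [-3.16, 2.05], [-2.99, -0.16], [-3.1, 3.1]. Speed limits (rad/s): [2.79, 2.79, 3.14, 3.14, 3.14, 3.14].

## Interface

Orientations are given as a 3x3 rotation matrix whose columns are the frame's x, y, z axes.
In Python, from workcell import sense, snapshot, calibration, close_job, arm gives the robot as it stands. The module is installed in compiled form; this text tells all that it offers.
- The arm moves only by the tool send_rows, never from a script. Its argument "increments" is a list of rows, each a list of 4 numbers: the shift along the tool's x, y, z in m, then the turn about the tool's z in rad. In form: [[tx, ty, tz, yaw], ...]. A call has 1 to 5 rows; each row is the pose to reach, as a shift and turn from the pose commanded when the call began, along the tool's axes at that moment; what a row does not reach only later rows make up. A row lasts 1/10 s, in which the tool goes at most 50 mm and 8.59 degrees, less where a joint would pass 70% of its speed; a pose out of reach is approached as far as the arm can. A call with a gripper value outside its range is refused whole. "fingers" is the closure in counts, from 0 (fully open) to 255 (shut), set as the call begins (left out, the last holds). The fingers move at their own pace and stop on an object; "force" is the grip in N (left out, the last holds). Time passes only in rows, so rows that repeat a pose let the fingers close. It gives the time, the measured TCP pose, the force, the opening and the grip force at its end, in the units of the state.
- sense(): the state, without advancing time (a new reading comes with each control period).
- snapshot(name): name is "side" or "top"; returns (picture, depth): 480x640x3 uint8, blue, green, red; 480x640 float32, m along the optical axis (not along the pixel's ray), 0 where there is no reading.
- calibration(name): a dict with "mtx" (3x3 intrinsics, pixels), "view" (4x4, takes a point from world to camera coordinates). Camera axes: x right, y down, z forward; pixel columns grow to the right and rows downward; lengths in m; the calibration is good to about 2 mm. A picture is of the moment at which its call begins. calibration takes no time and is no camera call.
- close_job(): hands the job in; it is judged then, once.
The state is a dict: "clock": time; "joint_pos": joint angles; "joint_vel": joint speeds; "joint_efforts": joint torques, N m; "eef_pos": TCP position; "orientation": TCP orientation; "wrist_force": force on the tool from outside, world axes, zero at the start; "moment": the same for the moment, N m; "opening": opening from 0.0 (shut) to 1.0 (fully open); "gripper_force": force on a finger pad.
Only numpy, scipy, OpenCV 4.12 (cv2) and the standard library are available. Lean on these libraries where they do the work, as an engineer would, in place of code of your own. Each camera call takes 0.05 s, during which the arm holds its last target. There are 200 camera calls.

## Working session

There is one attempt and no reset: what is moved stays moved. The work goes in short steps, Python scripts to look and compute and a tool call to move; the robot and the scene stay as the last step left them, time stands still between calls to the robot, and variables do not carry over. Pictures are saved under pics/ and viewed, at most 10 in all, crops included, and the job is handed in when it is done.

Besides the shell and the picture viewer there is one more tool, called after "Call:" by a JSON object that holds its "method" and its "body". send_rows: Moves the arm, as the interface text tells. Its arguments: {"type":"object","properties":{"increments":{"type":"array"},"fingers":{"type":"number"},"force":{"type":"number"}},"required":["increments"]}

```bash
mkdir -p pics
python3 - <<'E'
from workcell import *
import cv2,numpy as np
s=sense();print({k:np.round(v,3).tolist() for k,v in s.items()},arm.grip_depth)
for n in("top","side"):
    p,d=snapshot(n);cv2.imwrite(f"pics/{n}0.png",p);np.save(f"{n}0.npy",d)
    c=calibration(n);print(n,np.round(c["mtx"],1).tolist(),np.round(c["view"],3).tolist(),(d>0).mean())
E
```

```text
{'clock': 0.0, 'joint_pos': [-1.06, 0.386, 0.007, -0.0, -1.194, -0.259], 'joint_vel': [0.002, 0.001, -0.0, -0.001, 0.001, 0.002], 'joint_efforts': [0.001, -39.067, 18.741, 4.22, 0.011, -0.0], 'eef_pos': [0.156, -0.605, 0.221], 'orientation': [[-0.969, -0.249, -0.001], [-0.249, 0.969, 0.002], [0.0, 0.002, -1.0]], 'wrist_force': [-0.512, -0.661, -0.657], 'moment': [-0.009, 0.039, -0.0], 'gripper_force': 0.0, 'opening': 1.002} 0.0187
top [[469.7, 0.0, 320.0], [0.0, 469.7, 243.9], [0.0, 0.0, 1.0]] [[-0.013, -1.0, -0.017, 0.035], [-0.993, 0.015, -0.119, 0.543], [0.12, 0.016, -0.993, 1.075], [0.0, 0.0, 0.0, 1.0]] 0.996103515625
side [[444.1, 0.0, 321.1], [0.0, 444.1, 234.1], [0.0, 0.0, 1.0]] [[-0.882, -0.471, 0.008, 0.478], [-0.303, 0.554, -0.775, 0.238], [0.361, -0.686, -0.632, 0.864], [0.0, 0.0, 0.0, 1.0]] 0.9961263020833333
```

View pics/top0.png

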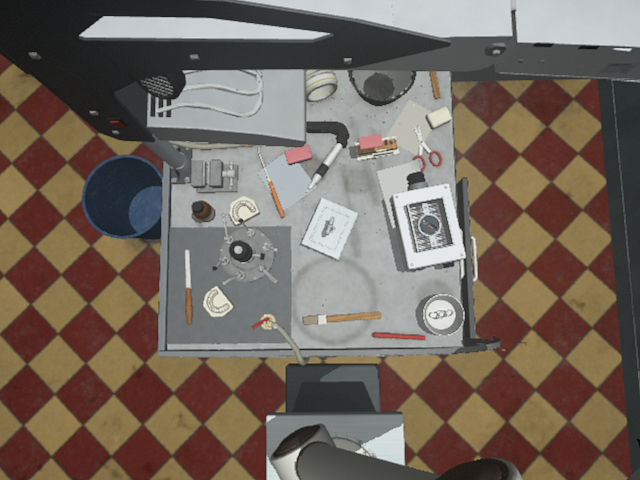

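View pics/side0.png

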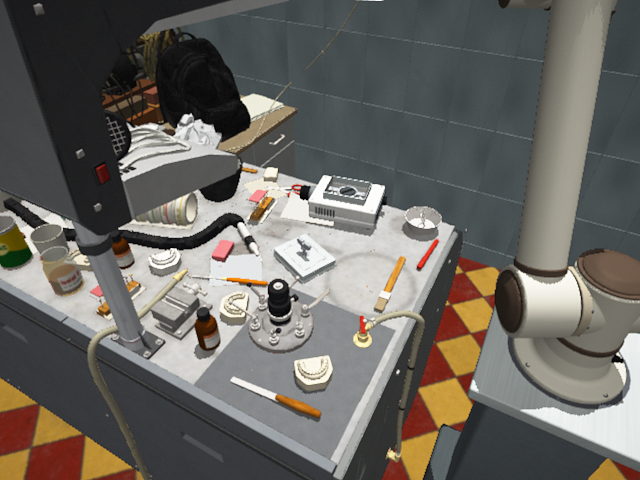

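The top view shows the open extractor at about (428,227), with the receptacle at (430,225). The cover lies at about (330,228), and the bowl at (440,314) is clear of both. Next I'll measure from the depth clouds.

```bash
cat > h.py <<'E'
from workcell import *
import cv2,numpy as np
def cloud(n,d):
    c=calibration(n);K=c["mtx"];V=np.array(c["view"]);v,u=np.mgrid[:480,:640]
    P=np.stack([(u-K[0][2])/K[0][0]*d,(v-K[1][2])/K[1][1]*d,d],-1)
    return (P-V[:3,3])@V[:3,:3]
def rect(p):
    r=cv2.minAreaRect((p*1000).astype(np.float32));b=cv2.boxPoints(r)
    e=[b[1]-b[0],b[2]-b[1]];l=max(e,key=np.linalg.norm)
    return np.round(r[0],1),np.round(r[1],1),round(float((np.arctan2(l[1],l[0])+np.pi/2)%np.pi-np.pi/2),3)
E
python3 - <<'E'
from h import *
for n in("top","side"):
    d=np.load(n+"0.npy");W=cloud(n,d);
    px={"top":[(428,227),(330,228)],"side":[(347,190),(305,256)]}[n]
    for (u,v),w in zip(px,(45,35)):
        Q=W[v-w:v+w,u-w:u+w].reshape(-1,3)
        h=np.histogram(Q[:,2],bins=np.arange(-.01,.13,.004));print(n,[(round(b,3),int(k)) for k,b in zip(*h) if k>8])
# collar top, extractor case, cover plate, wing
    def sel(u,v,w,a,b):
        m=np.zeros((480,640),np.uint8);m[v-w:v+w,u-w:u+w]=1
        m=m*((W[...,2]>a)&(W[...,2]<b)).astype(np.uint8)
        k,l,s,_=cv2.connectedComponentsWithStats(m);i=1+np.argmax(s[1:,4]);return W[l==i]
    for nm,(u,v),w,a,b in(("collar",px[0],45,.074,.088),("case",px[0],48,.05,.068),("plate",px[1],40,.012,.028),("wing",px[1],25,.036,.07)):
        q=sel(u,v,w,a,b);print(n,nm,len(q),rect(q[:,:2]),np.round(np.median(q[:,2]),4),q[:,2].max().round(4),q[:,:2].mean(0).round(4))
p=cv2.imread("pics/top0.png")
a=cv2.resize(p[180:280,380:480],(500,500),interpolation=2);b=cv2.resize(p[195:262,296:363],(500,500),interpolation=2)
cv2.imwrite("pics/c0.png",cv2.resize(np.hstack([a,b]),(800,400)))
E
```

```text
top [(np.float64(-0.006), 90), (np.float64(-0.002), 977), (np.float64(0.002), 711), (np.float64(0.006), 26), (np.float64(0.01), 9), (np.float64(0.014), 19), (np.float64(0.018), 27), (np.float64(0.022), 87), (np.float64(0.026), 172), (np.float64(0.03), 121), (np.float64(0.034), 191), (np.float64(0.038), 284), (np.float64(0.042), 121), (np.float64(0.046), 96), (np.float64(0.05), 122), (np.float64(0.054), 128), (np.float64(0.058), 804), (np.float64(0.062), 1754), (np.float64(0.066), 554), (np.float64(0.07), 190), (np.float64(0.074), 62), (np.float64(0.078), 211), (np.float64(0.082), 103)]
top [(np.float64(-0.006), 178), (np.float64(-0.002), 1585), (np.float64(0.002), 1047), (np.float64(0.006), 66), (np.float64(0.01), 11), (np.float64(0.014), 108), (np.float64(0.018), 1059), (np.float64(0.022), 719), (np.float64(0.026), 21), (np.float64(0.054), 22), (np.float64(0.058), 34), (np.float64(0.062), 18)]
top collar 375 (array([ 580.2, -222.2]), array([112.4,  87. ]), 0.178) 0.0809 0.0874 [ 0.5795 -0.2223]
top case 2837 (array([ 586.4, -220.8]), array([213.9, 137.2]), 0.181) 0.0629 0.068 [ 0.57
[... 987 characters left out ...]
 (np.float64(0.022), 342), (np.float64(0.042), 12), (np.float64(0.046), 16), (np.float64(0.05), 16), (np.float64(0.054), 26), (np.float64(0.058), 42), (np.float64(0.062), 9), (np.float64(0.066), 9), (np.float64(0.07), 10), (np.float64(0.074), 17), (np.float64(0.118), 56), (np.float64(0.122), 132)]
side collar 304 (array([ 581.1, -221.8]), array([112.7,  91.3]), 0.192) 0.0793 0.0838 [ 0.5798 -0.2184]
side case 1373 (array([ 595.5, -215.4]), array([229.3, 140.8]), 0.19) 0.0621 0.068 [ 0.5744 -0.1947]
side plate 1401 (array([584.5,   5.3]), array([ 99.3, 126.4]), -0.433) 0.021 0.0274 [0.5796 0.0139]
side wing 113 (array([584. ,   8.2]), array([13.6, 45.2]), -0.335) 0.0556 0.0628 [0.5833 0.0091]
```

View pics/c0.png

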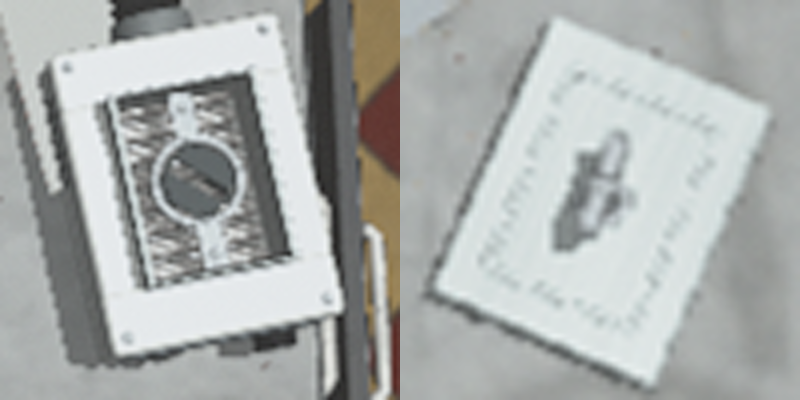

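The left crop shows the dark receptacle disc at crop (200,180), with its slot running from upper-left to lower-right. The right crop shows the cover with the wing roughly along its long side. The sizes and heights match the text. Next I'll refine the slot and wing angles.

Run:
```python
from h import *
c=calibration("top");K=np.array(c["mtx"]);V=np.array(c["view"]);p=cv2.imread("pics/top0.png")
def patch(ctr,z,half,n=400):   # rectify: rows = -x (up = +x), cols = -y
    g=np.linspace(half,-half,n);X,Y=np.meshgrid(ctr[0]+g,ctr[1]+g,indexing="ij")
    P=np.stack([X,Y,np.full_like(X,z)],-1)@V[:3,:3].T+V[:3,3];q=P@K.T
    return cv2.remap(p,(q[...,0]/q[...,2]).astype(np.float32),(q[...,1]/q[...,2]).astype(np.float32),cv2.INTER_CUBIC)
R=patch((.5804,-.222),.068,.03);Wg=patch((.584,.0055),.055,.035)
cv2.imwrite("pics/rw.png",np.hstack([R,Wg]))
g=cv2.cvtColor(R,6).astype(float);n=400;x=np.linspace(.03,-.03,n)[:,None]*np.ones((1,n));y=x.T
# radial-line contrast: mean darkness along a strip minus flanks, centre free
best=[]
for th in np.arange(-1.0,1.3,.02):
  for o in np.arange(-.004,.0041,.001):
    s=x*np.cos(th)+y*np.sin(th);t=-x*np.sin(th)+y*np.cos(th)-o
    m=(np.abs(s)<.015);i=m&(np.abs(t)<.004);e=m&(np.abs(t)>.006)&(np.abs(t)<.010)
    best.append((g[i].mean()-g[e].mean(),round(th,2),round(o,4)))
best.sort();print("dark",best[:4],"bright",best[-4:])
for nm in("top","side"):
    d=np.load(nm+"0.npy");W=cloud(nm,d);u=W.reshape(-1,3)
    q=u[(np.hypot(u[:,0]-.584,u[:,1]-.0055)<.03)&(u[:,2]>.045)&(u[:,2]<.068)]
    w,v=np.linalg.eigh(np.cov(q[:,:2].T));print(nm,len(q),q.mean(0).round(4),np.sqrt(w).round(4),np.arctan(v[1,1]/v[0,1]).round(3))
```

```text
dark [(np.float64(-14.12585886811894), np.float64(0.74), np.float64(-0.004)), (np.float64(-14.11146786764975), np.float64(0.76), np.float64(-0.004)), (np.float64(-14.06777968337309), np.float64(0.72), np.float64(-0.004)), (np.float64(-14.057672734251952), np.float64(0.8), np.float64(-0.004))] bright [(np.float64(24.619392027488587), np.float64(0.78), np.float64(0.003)), (np.float64(24.743510291118596), np.float64(0.8), np.float64(0.003)), (np.float64(24.791951072161368), np.float64(0.84), np.float64(0.003)), (np.float64(24.8528183598805), np.float64(0.82), np.float64(0.003))]
top 81 [0.5829 0.0056 0.0589] [0.0032 0.0119] -0.34
side 101 [0.5833 0.0088 0.0555] [0.0027 0.0128] -0.317
```

View pics/rw.png

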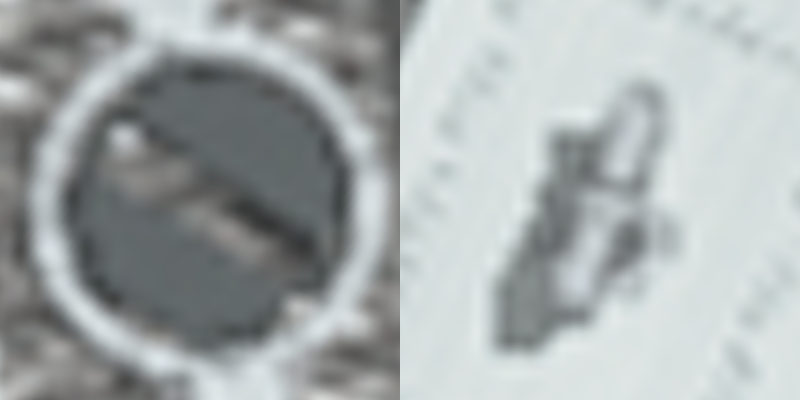

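Slot yaw is about 1.04 rad in world. The wing is at about (0.5835, 0.0056) with yaw about -0.3. Moving in.

Call:
{"method": "send_rows", "body": {"increments": [[-0.038, 0.0325, 0, 0], [-0.076, 0.065, 0, 0], [-0.114, 0.0975, 0, 0], [-0.152, 0.13, 0, 0], [-0.19, 0.1625, 0, 0]], "fingers": 110}}

```text
clock: 0.6
eef_pos: [0.2998, -0.3987, 0.2222]
orientation: [[-0.969, -0.249, -0.0], [-0.249, 0.969, 0.0], [0.0, 0.001, -1.0]]
wrist_force: [1.0, 0.3, 0.2]
opening: 0.637
gripper_force: 0.0
```

Call:
{"method": "send_rows", "body": {"increments": [[-0.038, 0.0325, 0, 0], [-0.076, 0.065, 0, 0], [-0.114, 0.0975, 0, 0], [-0.152, 0.13, 0, 0], [-0.19, 0.1625, 0, 0]]}}

```text
clock: 1.1
eef_pos: [0.4433, -0.1939, 0.2225]
orientation: [[-0.968, -0.249, 0.0], [-0.249, 0.968, 0.0], [-0.0, 0.0, -1.0]]
wrist_force: [0.8, -0.7, 0.7]
opening: 0.569
gripper_force: 0.0
```

Call:
{"method": "send_rows", "body": {"increments": [[-0.038, 0.0325, 0.02, 0.12], [-0.076, 0.065, 0.04, 0.24], [-0.114, 0.0975, 0.06, 0.36], [-0.152, 0.13, 0.08, 0.48], [-0.1866, 0.1602, 0.1, 0.5515]]}}

```text
clock: 1.6
eef_pos: [0.5762, -0.0042, 0.1277]
orientation: [[-0.954, 0.298, -0.0], [0.298, 0.954, -0.0], [0.0, -0.0, -1.0]]
wrist_force: [1.1, -0.7, 0.7]
opening: 0.567
gripper_force: 0.0
```

```bash
cat >> h.py <<'E'
def goto(x,y,z,yaw):  # print the move in tool axes; yaw of tool x modulo pi
    s=sense();R=np.array(s["orientation"]);p=np.array(s["eef_pos"]);a=np.arctan2(R[1,0],R[0,0])
    dy=(yaw-a+np.pi/2)%np.pi-np.pi/2
    print("t",round(s["clock"],2),"pos",p.round(4),"yaw",round(a%np.pi,3),"q6",np.round(s["joint_pos"][5],2),"F",np.round(s["wrist_force"],1),"Mz",round(s["moment"][2],3),"open",round(s["opening"],3),"g",round(s["gripper_force"],1))
    print("move",((np.array([x,y,z])-p)@R).round(4),"turn",round(-dy,3))
E
python3 -c "
from h import *
goto(.5835,.0056,.032,-.3)"
```

```text
t 1.6 pos [ 0.5762 -0.0042  0.1277] yaw 2.839 q6 -2.15 F [ 1.1 -0.7  0.7] Mz 0.042 open 0.567 g 0.0
move [-0.0041  0.0115  0.0957] turn -0.003
```

Call:
{"method": "send_rows", "body": {"increments": [[0, 0, 0.02, 0], [0, 0, 0.045, 0], [0, 0, 0.07, 0], [0, 0, 0.085, 0], [0, 0, 0.085, 0]]}}

```text
clock: 2.1
eef_pos: [0.5733, -0.0063, 0.0408]
orientation: [[-0.955, 0.296, -0.006], [0.296, 0.955, -0.001], [0.006, -0.003, -1.0]]
wrist_force: [-0.6, -0.4, 0.6]
opening: 0.571
gripper_force: 0.0
```

```bash
python3 -c "
from h import *
goto(.5835,.0056,.032,-.3)
p,d=snapshot('top');W=cloud('top',d);cv2.imwrite('pics/a1.png',cv2.resize(p[190:270,270:390],(780,520),interpolation=2))
"
```

```text
t 2.1 pos [ 0.5733 -0.0063  0.0408] yaw 2.841 q6 -2.14 F [-0.6 -0.4  0.6] Mz 0.021 open 0.571 g 0.0
move [-0.0063  0.0144  0.0088] turn -0.0
```

View pics/a1.png

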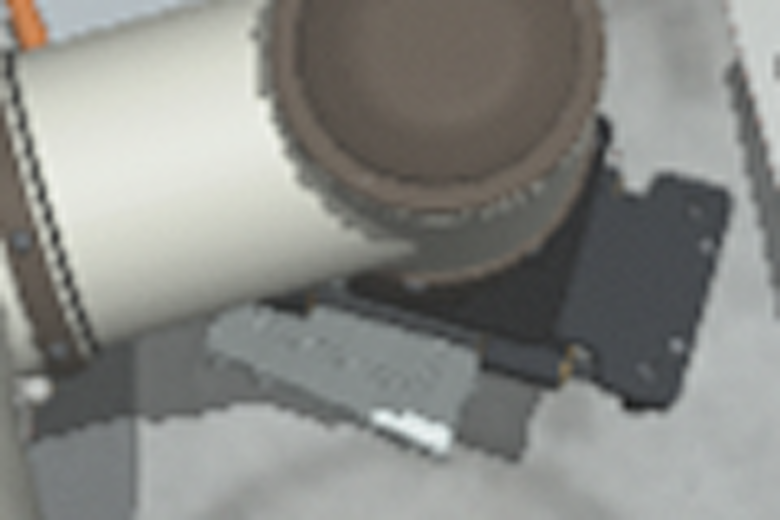

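The arm hides the cover from the top camera, and the pose is about 15 mm short of the wing. I'll correct it and close.

Call:
{"method": "send_rows", "body": {"increments": [[-0.003, 0.007, 0.002, 0], [-0.0063, 0.0144, 0.005, 0], [-0.0063, 0.0144, 0.0088, 0], [-0.0063, 0.0144, 0.0088, 0], [-0.0063, 0.0144, 0.0088, 0]]}}

```text
clock: 2.65
eef_pos: [0.5856, 0.006, 0.0349]
orientation: [[-0.955, 0.295, -0.0], [0.295, 0.955, -0.0], [0.0, -0.0, -1.0]]
wrist_force: [-1.1, -0.0, -0.7]
opening: 0.565
gripper_force: 0.0
```

```bash
python3 -c "
from h import *
goto(.5835,.0056,.032,-.3)
"
```

```text
t 2.65 pos [0.5856 0.006  0.0349] yaw 2.842 q6 -2.16 F [-1.1 -0.  -0.7] Mz -0.005 open 0.565 g 0.0
move [ 0.0019 -0.001   0.0029] turn 0.0
```

Call:
{"method": "send_rows", "body": {"increments": [[0.002, -0.001, 0.003, 0], [0.002, -0.001, 0.003, 0], [0.002, -0.001, 0.003, 0], [0.002, -0.001, 0.003, 0], [0.002, -0.001, 0.003, 0]], "fingers": 255, "force": 25}}

```text
clock: 3.15
eef_pos: [0.5836, 0.0056, 0.0319]
orientation: [[-0.955, 0.295, 0.0], [0.295, 0.955, 0.0], [-0.0, 0.0, -1.0]]
wrist_force: [0.2, 0.6, -0.5]
opening: 0.201
gripper_force: 0.0
```

Call:
{"method": "send_rows", "body": {"increments": [[0, 0, 0, 0], [0, 0, 0, 0], [0, 0, 0, 0]]}}

```text
clock: 3.45
eef_pos: [0.5836, 0.0055, 0.0319]
orientation: [[-0.955, 0.295, 0.0], [0.295, 0.955, -0.0], [-0.0, -0.0, -1.0]]
wrist_force: [-0.1, 0.3, 0.5]
opening: 0.096
gripper_force: 25.0
```

```bash
python3 -c "
from h import *
goto(.5835,.0056,.032,-.3)
"
```

```text
t 3.45 pos [0.5836 0.0055 0.0319] yaw 2.842 q6 -2.16 F [-0.1  0.3  0.5] Mz -0.03 open 0.096 g 25.0
move [ 0.0001  0.0001 -0.0001] turn 0.0
```

Call:
{"method": "send_rows", "body": {"increments": [[0, 0, -0.01, 0], [0, 0, -0.03, 0], [0, 0, -0.06, 0], [0, 0, -0.09, 0], [0, 0, -0.12, 0]]}}

```text
clock: 3.95
eef_pos: [0.5827, 0.0056, 0.1528]
orientation: [[-0.955, 0.295, -0.002], [0.295, 0.955, 0.0], [0.002, -0.0, -1.0]]
wrist_force: [1.0, 0.3, -3.8]
opening: 0.1
gripper_force: 25.0
```

Call:
{"method": "send_rows", "body": {"increments": [[0, 0, 0, -0.08], [0, 0, 0, -0.18], [0, 0, 0, -0.3], [0, 0, 0, -0.42], [0, 0, 0, -0.52]]}}

```text
clock: 4.45
eef_pos: [0.5827, 0.0056, 0.1517]
orientation: [[-0.975, -0.223, -0.001], [-0.223, 0.975, 0.0], [0.001, 0.001, -1.0]]
wrist_force: [0.0, -0.4, -3.0]
opening: 0.098
gripper_force: 25.0
```

Call:
{"method": "send_rows", "body": {"increments": [[0, 0, 0, -0.06], [0, 0, 0, -0.095], [0, 0, 0, -0.095], [0, 0, 0, -0.095]]}}

```text
clock: 4.85
eef_pos: [0.5831, 0.0056, 0.1517]
orientation: [[-0.951, -0.309, -0.001], [-0.309, 0.951, 0.0], [0.001, 0.0, -1.0]]
wrist_force: [-0.9, 0.1, -3.3]
opening: 0.099
gripper_force: 25.0
```

```bash
cat >> h.py <<'E'
def cover(z0,z1,c,r=.085):
    for n in("side","top"):
        p,d=snapshot(n);W=cloud(n,d);m=((W[...,2]>z0)&(W[...,2]<z1)&(np.hypot(W[...,0]-c[0],W[...,1]-c[1])<r)).astype(np.uint8)
        k,l,s,_=cv2.connectedComponentsWithStats(m);q=W[l==1+np.argmax(s[1:,4])]
        print(n,len(q),rect(q[:,:2]),np.median(q[:,2]).round(4));cv2.imwrite(f"pics/{n}_l.png",p)
        A=np.c_[q[:,:2]-q[:,:2].mean(0),np.ones(len(q))];print("slope",np.linalg.lstsq(A,q[:,2],rcond=None)[0].round(3))
E
python3 -c "
from h import *
goto(.58,-.222,.15,.30)
cover(.131,.15,(.5835,.0055))
p=cv2.imread('pics/side_l.png');cv2.imwrite('pics/s2.png',cv2.resize(p[120:320,180:480],(780,520)))
"
```

```text
t 4.85 pos [0.5831 0.0056 0.1517] yaw 0.314 q6 -1.54 F [-0.9  0.1 -3.3] Mz 0.01 open 0.099 g 25.0
move [ 0.0733 -0.2155  0.0017] turn 0.014
side 1364 (array([583.7,   7.2]), array([121.7, 101.1]), 0.189) 0.1407
slope [ 0.015 -0.029  0.14 ]
top 761 (array([544.1,  -1.1]), array([41.5, 95.1]), -1.382) 0.1412
slope [0.012 0.003 0.141]
```

View pics/s2.png

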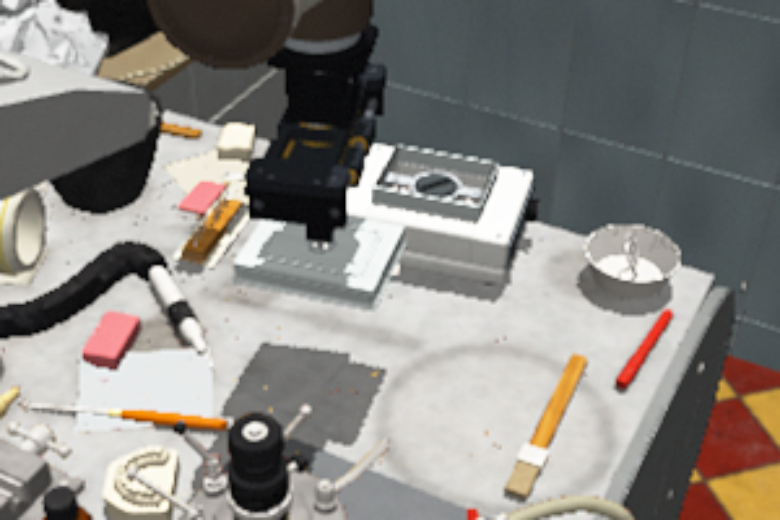

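The cover hangs level at yaw 0.189, matching the collar's 0.185, and stays centred on the tool. Carrying it over.

Call:
{"method": "send_rows", "body": {"increments": [[0.004, -0.011, 0, 0], [0.012, -0.035, 0, 0], [0.023, -0.068, 0, 0], [0.035, -0.103, 0, 0], [0.046, -0.136, 0, 0]]}}

```text
clock: 5.45
eef_pos: [0.5815, -0.1399, 0.1519]
orientation: [[-0.951, -0.31, -0.0], [-0.31, 0.951, -0.0], [0.0, -0.0, -1.0]]
wrist_force: [0.6, 1.0, -3.2]
opening: 0.1
gripper_force: 25.0
```

Call:
{"method": "send_rows", "body": {"increments": [[0.011, -0.032, 0, 0], [0.02, -0.058, 0, 0], [0.0255, -0.0745, 0, 0], [0.0273, -0.0795, 0, 0], [0.0273, -0.0795, 0, 0]]}}

```text
clock: 5.95
eef_pos: [0.5804, -0.2225, 0.1516]
orientation: [[-0.951, -0.309, -0.0], [-0.309, 0.951, 0.0], [0.0, 0.0, -1.0]]
wrist_force: [0.2, 0.7, -3.0]
opening: 0.103
gripper_force: 25.0
```

```bash
python3 -c "
from h import *
goto(.58,-.2222,.113,.314)
cover(.131,.15,(.58,-.222))
"
```

```text
t 5.95 pos [ 0.5804 -0.2225  0.1516] yaw 0.314 q6 -1.15 F [ 0.2  0.7 -3. ] Mz -0.039 open 0.103 g 25.0
move [0.0003 0.0004 0.0386] turn 0.0
side 993 (array([ 581.3, -220.5]), array([122. , 102.1]), 0.187) 0.1406
slope [ 0.012 -0.029  0.14 ]
top 621 (array([ 538.5, -228.8]), array([35.6, 96.1]), -1.382) 0.1412
slope [0.027 0.004 0.141]
```

Call:
{"method": "send_rows", "body": {"increments": [[0, 0, 0.01, 0], [0, 0, 0.025, 0], [0, 0, 0.036, 0], [0, 0, 0.04, 0], [0, 0, 0.042, 0]]}}

```text
clock: 6.55
eef_pos: [0.5806, -0.2216, 0.1091]
orientation: [[-0.95, -0.311, -0.001], [-0.311, 0.95, 0.0], [0.001, 0.0, -1.0]]
wrist_force: [-1.4, -0.8, -2.6]
opening: 0.103
gripper_force: 25.0
```

Call:
{"method": "send_rows", "body": {"increments": [[0, 0, 0.002, 0], [0, 0, 0.004, 0], [0, 0, 0.006, 0], [0, 0, 0.006, 0]]}}

```text
clock: 6.95
eef_pos: [0.5806, -0.2221, 0.1038]
orientation: [[-0.951, -0.31, -0.0], [-0.31, 0.951, 0.0], [0.0, 0.0, -1.0]]
wrist_force: [-0.8, 0.1, -3.0]
opening: 0.101
gripper_force: 25.0
```

Call:
{"method": "send_rows", "body": {"increments": [[0, 0, 0.002, 0], [0, 0, 0.004, 0], [0, 0, 0.006, 0], [0, 0, 0.0065, 0]]}}

```text
clock: 7.35
eef_pos: [0.5805, -0.222, 0.097]
orientation: [[-0.951, -0.31, -0.0], [-0.31, 0.951, 0.0], [0.0, 0.0, -1.0]]
wrist_force: [-0.7, -0.1, -2.9]
opening: 0.1
gripper_force: 25.0
```

Call:
{"method": "send_rows", "body": {"increments": [[0, 0, 0.0005, 0], [0, 0, 0.001, 0], [0, 0, 0.001, 0]]}}

```text
clock: 7.65
eef_pos: [0.5807, -0.222, 0.0963]
orientation: [[-0.951, -0.31, -0.0], [-0.31, 0.951, -0.0], [0.0, -0.0, -1.0]]
wrist_force: [0.3, -0.5, -3.6]
opening: 0.097
gripper_force: 25.0
```

Call:
{"method": "send_rows", "body": {"increments": [[0, 0, 0.0005, 0], [0, 0, 0.001, 0], [0, 0, 0.001, 0], [0, 0, 0.001, 0]]}}

```text
clock: 8.05
eef_pos: [0.5808, -0.2221, 0.0958]
orientation: [[-0.951, -0.31, 0.0], [-0.31, 0.951, -0.0], [-0.0, -0.0, -1.0]]
wrist_force: [-0.7, 0.8, 0.5]
opening: 0.101
gripper_force: 25.0
```

```bash
python3 -c "
from h import *
goto(.58,-.2222,.095,1.04)
cover(.075,.092,(.58,-.222))
"
```

```text
t 8.05 pos [ 0.5808 -0.2221  0.0958] yaw 0.315 q6 -1.15 F [-0.7  0.8  0.5] Mz -0.016 open 0.101 g 25.0
move [0.0008 0.0001 0.0008] turn -0.725
side 958 (array([ 581.5, -219.5]), array([121.8,  98.9]), 0.186) 0.0849
slope [ 0.011 -0.03   0.084]
top 556 (array([ 538.5, -228.9]), array([35.4, 95.4]), -1.378) 0.0853
slope [0.028 0.002 0.085]
```

Seated. Turning the wing to the slot angle (-0.725 about tool z).

Call:
{"method": "send_rows", "body": {"increments": [[0, 0, 0, -0.08], [0, 0, 0, -0.2], [0, 0, 0, -0.33], [0, 0, 0, -0.46], [0, 0, 0, -0.58]]}}

```text
clock: 8.65
eef_pos: [0.5812, -0.2227, 0.0958]
orientation: [[-0.621, -0.784, 0.001], [-0.784, 0.621, -0.001], [-0.0, -0.002, -1.0]]
wrist_force: [0.1, -1.7, -0.1]
opening: 0.102
gripper_force: 25.0
```

Call:
{"method": "send_rows", "body": {"increments": [[0, 0, 0, -0.08], [0, 0, 0, -0.13], [0, 0, 0, -0.145], [0, 0, 0, -0.145], [0, 0, 0, -0.145]]}}

```text
clock: 9.15
eef_pos: [0.5814, -0.2226, 0.0958]
orientation: [[-0.506, -0.862, 0.002], [-0.862, 0.506, -0.001], [0.0, -0.002, -1.0]]
wrist_force: [1.4, -3.1, -0.6]
opening: 0.098
gripper_force: 25.0
```

Call:
{"method": "send_rows", "body": {"increments": [[0, 0, 0.001, 0], [0, 0, 0.0015, 0], [0, 0, 0.002, 0], [0, 0, 0.002, 0]]}}

```text
clock: 9.55
eef_pos: [0.5813, -0.2225, 0.0939]
orientation: [[-0.506, -0.863, 0.002], [-0.863, 0.506, -0.001], [0.0, -0.002, -1.0]]
wrist_force: [0.8, -5.2, 2.0]
opening: 0.102
gripper_force: 25.0
```

```bash
python3 -c "
from h import *
goto(.5808,-.2221,.095,1.04)
"
```

```text
t 9.55 pos [ 0.5813 -0.2225  0.0939] yaw 1.04 q6 -0.43 F [ 0.8 -5.2  2. ] Mz -0.072 open 0.102 g 25.0
move [-0.0001  0.0007 -0.0011] turn 0.0
```

Call:
{"method": "send_rows", "body": {"increments": [[0.0005, -0.0003, 0.0005, 0], [0.0005, -0.0003, 0.001, 0], [0.0005, -0.0003, 0.0015, 0], [0.0005, -0.0003, 0.0015, 0]]}}

```text
clock: 9.95
eef_pos: [0.5813, -0.2226, 0.0922]
orientation: [[-0.506, -0.863, 0.001], [-0.863, 0.506, -0.0], [-0.0, -0.001, -1.0]]
wrist_force: [2.3, -3.3, 3.4]
opening: 0.1
gripper_force: 25.0
```

```bash
python3 -c "
from h import *
goto(.5808,-.2221,.095,1.04)
"
```

```text
t 9.95 pos [ 0.5813 -0.2226  0.0922] yaw 1.041 q6 -0.42 F [ 2.3 -3.3  3.4] Mz -0.014 open 0.1 g 25.0
move [-0.0002  0.0007 -0.0028] turn 0.001
```

The pin is dropping into the slot: plunge is about 3.6 mm at only about 4 N. At full depth this grip would put the fingertips into the plate, so I'll regrip 6 mm higher on the wing.

Call:
{"method": "send_rows", "body": {"increments": [[0, 0, -0.0015, 0], [0, 0, -0.003, 0], [0, 0, -0.0035, 0]]}}

```text
clock: 10.25
eef_pos: [0.5812, -0.2226, 0.0956]
orientation: [[-0.506, -0.863, 0.001], [-0.863, 0.506, -0.0], [-0.001, -0.001, -1.0]]
wrist_force: [3.4, -3.2, 2.3]
opening: 0.101
gripper_force: 25.0
```

Call:
{"method": "send_rows", "body": {"increments": [[0, 0, 0, 0], [0, 0, 0, 0], [0, 0, -0.003, 0], [0, 0, -0.006, 0], [0, 0, -0.006, 0]], "fingers": 190}}

```text
clock: 10.75
eef_pos: [0.5805, -0.2224, 0.1015]
orientation: [[-0.506, -0.863, -0.0], [-0.863, 0.506, 0.0], [-0.0, 0.0, -1.0]]
wrist_force: [-0.4, 0.0, 0.3]
opening: 0.254
gripper_force: 0.0
```

Call:
{"method": "send_rows", "body": {"increments": [[0, 0, 0, 0], [0, 0, 0, 0], [0, 0, 0, 0], [0, 0, 0, 0], [0, 0, 0, 0]], "fingers": 255, "force": 40}}

```text
clock: 11.25
eef_pos: [0.5808, -0.2227, 0.1012]
orientation: [[-0.506, -0.863, 0.0], [-0.863, 0.506, -0.0], [-0.0, -0.0, -1.0]]
wrist_force: [0.9, 0.5, -1.3]
opening: 0.1
gripper_force: 40.0
```

```bash
python3 -c "
from h import *
goto(.5808,-.2221,.0868,1.04)
"
```

```text
t 11.25 pos [ 0.5808 -0.2227  0.1012] yaw 1.04 q6 -0.42 F [ 0.9  0.5 -1.3] Mz -0.017 open 0.1 g 40.0
move [-0.0005  0.0003  0.0144] turn 0.0
```

Call:
{"method": "send_rows", "body": {"increments": [[0, 0, 0.0015, 0], [0, 0, 0.003, 0], [0, 0, 0.004, 0], [0, 0, 0.004, 0]]}}

```text
clock: 11.65
eef_pos: [0.5809, -0.2227, 0.0977]
orientation: [[-0.506, -0.863, 0.0], [-0.863, 0.506, -0.0], [0.0, -0.001, -1.0]]
wrist_force: [-0.2, 0.2, 3.6]
opening: 0.1
gripper_force: 40.0
```

Call:
{"method": "send_rows", "body": {"increments": [[0, 0, 0.0015, 0], [0, 0, 0.003, 0], [0, 0, 0.004, 0], [0, 0, 0.004, 0]]}}

```text
clock: 12.05
eef_pos: [0.5809, -0.2227, 0.0936]
orientation: [[-0.506, -0.863, 0.0], [-0.863, 0.506, -0.0], [0.0, -0.0, -1.0]]
wrist_force: [-0.1, 1.4, 5.6]
opening: 0.099
gripper_force: 40.0
```

Call:
{"method": "send_rows", "body": {"increments": [[0, 0, 0.0015, 0], [0, 0, 0.003, 0], [0, 0, 0.004, 0], [0, 0, 0.004, 0]]}}

```text
clock: 12.45
eef_pos: [0.5809, -0.2227, 0.09]
orientation: [[-0.506, -0.863, 0.001], [-0.863, 0.506, -0.0], [0.0, -0.001, -1.0]]
wrist_force: [-1.1, 0.5, 7.8]
opening: 0.102
gripper_force: 40.0
```

Call:
{"method": "send_rows", "body": {"increments": [[0, 0, 0.001, 0], [0, 0, 0.002, 0], [0, 0, 0.003, 0], [0, 0, 0.003, 0]]}}

```text
clock: 12.85
eef_pos: [0.5809, -0.2227, 0.0873]
orientation: [[-0.506, -0.863, 0.001], [-0.863, 0.506, -0.0], [0.0, -0.001, -1.0]]
wrist_force: [-1.3, 0.6, 8.9]
opening: 0.105
gripper_force: 40.0
```

```bash
python3 -c "
from h import *
goto(.5808,-.2224,.0865,1.04)
cover(.075,.092,(.58,-.222))
"
```

```text
t 12.85 pos [ 0.5809 -0.2227  0.0873] yaw 1.041 q6 -0.42 F [-1.3  0.6  8.9] Mz -0.016 open 0.105 g 40.0
move [-0.0002  0.0002  0.0008] turn 0.001
side 925 (array([ 581.3, -220.6]), array([122. , 103.9]), 0.187) 0.0849
slope [ 0.01  -0.029  0.084]
top 188 (array([ 582.1, -185.3]), array([51.7, 28.7]), 0.126) 0.0856
slope [ 0.038 -0.11   0.085]
```

Call:
{"method": "send_rows", "body": {"increments": [[0, 0, 0.0004, 0], [0, 0, 0.0008, 0], [0, 0, 0.0008, 0]]}}

```text
clock: 13.25
eef_pos: [0.5809, -0.2227, 0.0868]
orientation: [[-0.506, -0.863, 0.001], [-0.863, 0.506, -0.001], [0.0, -0.001, -1.0]]
wrist_force: [-1.7, 1.3, 8.2]
opening: 0.102
gripper_force: 40.0
```

Call:
{"method": "send_rows", "body": {"increments": [[0, 0, 0, 0.05], [0, 0, 0, 0.1], [0, 0, 0, 0.15], [0, 0, 0, 0.2], [0, 0, 0, 0.25]]}}

```text
clock: 13.75
eef_pos: [0.5806, -0.2225, 0.0866]
orientation: [[-0.705, -0.71, -0.0], [-0.71, 0.705, -0.0], [0.0, -0.0, -1.0]]
wrist_force: [-2.7, 1.9, 9.5]
opening: 0.099
gripper_force: 40.0
```

```bash
python3 -c "
from h import *
goto(.5808,-.2224,.0865,-.53)
"
```

```text
t 13.75 pos [ 0.5806 -0.2225  0.0866] yaw 0.789 q6 -0.68 F [-2.7  1.9  9.5] Mz 0.086 open 0.099 g 40.0
move [-0.0002 -0.0001  0.0001] turn 1.319
```

Call:
{"method": "send_rows", "body": {"increments": [[0, 0, 0, 0.08], [0, 0, 0, 0.16], [0, 0, 0, 0.24], [0, 0, 0, 0.32], [0, 0, 0, 0.4]]}}

```text
clock: 14.25
eef_pos: [0.5803, -0.222, 0.0864]
orientation: [[-0.926, -0.378, -0.001], [-0.378, 0.926, 0.001], [0.0, 0.001, -1.0]]
wrist_force: [-2.6, 2.9, 9.4]
opening: 0.096
gripper_force: 40.0
```

```bash
python3 -c "
from h import *
goto(.5806,-.2225,.0865,-.53)
"
```

```text
t 14.25 pos [ 0.5803 -0.222   0.0864] yaw 0.388 q6 -1.08 F [-2.6  2.9  9.4] Mz 0.064 open 0.096 g 40.0
move [-0.0001 -0.0006 -0.0001] turn 0.918
```

Call:
{"method": "send_rows", "body": {"increments": [[0, 0, 0, 0.08], [0, 0, 0, 0.16], [0, 0, 0, 0.24], [0, 0, 0, 0.32], [0, 0, 0, 0.4]]}}

```text
clock: 14.75
eef_pos: [0.5802, -0.2215, 0.0863]
orientation: [[-1.0, 0.012, -0.001], [0.012, 1.0, 0.001], [0.001, 0.001, -1.0]]
wrist_force: [-2.4, 4.9, 8.3]
opening: 0.098
gripper_force: 40.0
```

```bash
python3 -c "
from h import *
goto(.5806,-.2225,.0865,-.53)
"
```

```text
t 14.75 pos [ 0.5802 -0.2215  0.0863] yaw 3.129 q6 -1.48 F [-2.4  4.9  8.3] Mz 0.026 open 0.098 g 40.0
move [-0.0004 -0.001  -0.0002] turn 0.518
```

Call:
{"method": "send_rows", "body": {"increments": [[0, 0.0004, 0, 0.08], [0, 0.0004, 0, 0.16], [0, 0.0004, 0, 0.24], [0, 0.0004, 0, 0.32], [0, 0.0004, 0, 0.4]]}}

```text
clock: 15.25
eef_pos: [0.5803, -0.2209, 0.0863]
orientation: [[-0.916, 0.401, -0.001], [0.401, 0.916, 0.001], [0.001, 0.001, -1.0]]
wrist_force: [-2.3, 6.1, 9.5]
opening: 0.098
gripper_force: 40.0
```

Call:
{"method": "send_rows", "body": {"increments": [[0, 0, 0, 0.04], [0, 0, 0, 0.08], [0, 0, 0, 0.118], [0, 0, 0, 0.118]]}}

```text
clock: 15.65
eef_pos: [0.5805, -0.2209, 0.0863]
orientation: [[-0.864, 0.504, -0.0], [0.504, 0.864, 0.001], [0.001, 0.001, -1.0]]
wrist_force: [-3.3, 4.6, 9.3]
opening: 0.101
gripper_force: 40.0
```

```bash
python3 -c "
from h import *
goto(.5806,-.2225,.0865,-.53)
"
```

```text
t 15.65 pos [ 0.5805 -0.2209  0.0863] yaw 2.614 q6 -1.99 F [-3.3  4.6  9.3] Mz -0.01 open 0.101 g 40.0
move [-0.0009 -0.0014 -0.0002] turn 0.002
```

Call:
{"method": "send_rows", "body": {"increments": [[0, 0, 0, 0.03], [0, 0, 0, 0.05], [0, 0, 0, 0.07], [0, 0, 0, 0.07]]}}

```text
clock: 16.05
eef_pos: [0.5806, -0.2209, 0.0864]
orientation: [[-0.827, 0.562, -0.0], [0.562, 0.827, 0.001], [0.001, 0.001, -1.0]]
wrist_force: [-2.4, 6.0, 9.8]
opening: 0.098
gripper_force: 40.0
```

```bash
python3 -c "
from h import *
goto(.5806,-.2225,.0865,-.53)
"
```

```text
t 16.05 pos [ 0.5806 -0.2209  0.0864] yaw 2.544 q6 -2.06 F [-2.4  6.   9.8] Mz -0.013 open 0.098 g 40.0
move [-0.0009 -0.0013 -0.0001] turn -0.067
```

Call:
{"method": "send_rows", "body": {"increments": [[0, 0, 0, 0.02], [0, 0, 0, 0.04], [0, 0, 0, 0.05], [0, 0, 0, 0.05]]}}

```text
clock: 16.45
eef_pos: [0.5806, -0.2208, 0.0864]
orientation: [[-0.798, 0.603, 0.0], [0.603, 0.798, 0.001], [0.001, 0.001, -1.0]]
wrist_force: [-2.6, 6.4, 8.9]
opening: 0.106
gripper_force: 40.0
```

```bash
python3 -c "
from h import *
goto(.5806,-.2225,.0865,-.53)
"
```

```text
t 16.45 pos [ 0.5806 -0.2208  0.0864] yaw 2.494 q6 -2.11 F [-2.6  6.4  8.9] Mz -0.031 open 0.106 g 40.0
move [-0.001  -0.0014 -0.0001] turn -0.117
```

Call:
{"method": "send_rows", "body": {"increments": [[0, 0, 0, 0.02], [0, 0, 0, 0.04], [0, 0, 0, 0.04]]}}

```text
clock: 16.75
eef_pos: [0.5807, -0.221, 0.0864]
orientation: [[-0.773, 0.634, 0.0], [0.634, 0.773, 0.001], [0.001, 0.001, -1.0]]
wrist_force: [-2.1, 4.5, 9.0]
opening: 0.1
gripper_force: 40.0
```

```bash
python3 -c "
from h import *
goto(.5806,-.2225,.0865,-.53)
"
```

```text
t 16.75 pos [ 0.5807 -0.221   0.0864] yaw 2.454 q6 -2.15 F [-2.1  4.5  9. ] Mz 0.032 open 0.1 g 40.0
move [-0.0009 -0.0012 -0.0001] turn -0.157
```

Call:
{"method": "send_rows", "body": {"increments": [[0, 0, 0, 0.02], [0, 0, 0, 0.04], [0, 0, 0, 0.04]]}}

```text
clock: 17.05
eef_pos: [0.5807, -0.2213, 0.0864]
orientation: [[-0.747, 0.665, 0.0], [0.665, 0.747, 0.001], [0.0, 0.001, -1.0]]
wrist_force: [-1.7, 4.1, 8.2]
opening: 0.097
gripper_force: 40.0
```

```bash
python3 -c "
from h import *
goto(.5806,-.2225,.0865,-.53)
"
```

```text
t 17.05 pos [ 0.5807 -0.2213  0.0864] yaw 2.414 q6 -2.19 F [-1.7  4.1  8.2] Mz 0.065 open 0.097 g 40.0
move [-0.0007 -0.001  -0.0001] turn -0.197
```

Call:
{"method": "send_rows", "body": {"increments": [[0, 0, 0, 0.02], [0, 0, 0, 0.04], [0, 0, 0, 0.04]]}}

```text
clock: 17.35
eef_pos: [0.5807, -0.2215, 0.0864]
orientation: [[-0.72, 0.694, 0.0], [0.694, 0.72, 0.0], [0.0, 0.0, -1.0]]
wrist_force: [-1.8, 4.4, 8.5]
opening: 0.098
gripper_force: 40.0
```

```bash
python3 -c "
from h import *
goto(.5806,-.2225,.0865,-.53)
"
```

```text
t 17.35 pos [ 0.5807 -0.2215  0.0864] yaw 2.374 q6 -2.23 F [-1.8  4.4  8.5] Mz 0.074 open 0.098 g 40.0
move [-0.0006 -0.0008 -0.0001] turn -0.237
```

Call:
{"method": "send_rows", "body": {"increments": [[0, 0, 0, 0.02], [0, 0, 0, 0.04], [0, 0, 0, 0.04]]}}

```text
clock: 17.65
eef_pos: [0.5807, -0.2216, 0.0864]
orientation: [[-0.692, 0.722, -0.0], [0.722, 0.692, 0.0], [0.0, 0.0, -1.0]]
wrist_force: [-2.7, 4.5, 7.6]
opening: 0.097
gripper_force: 40.0
```

```bash
python3 -c "
from h import *
goto(.5806,-.2225,.0865,-.53)
"
```

```text
t 17.65 pos [ 0.5807 -0.2216  0.0864] yaw 2.335 q6 -2.27 F [-2.7  4.5  7.6] Mz 0.251 open 0.097 g 40.0
move [-0.0006 -0.0007 -0.0001] turn -0.276
```

Call:
{"method": "send_rows", "body": {"increments": [[0, 0, 0, 0.02], [0, 0, 0, 0.03], [0, 0, 0, 0.03]]}}

```text
clock: 17.95
eef_pos: [0.5807, -0.2216, 0.0864]
orientation: [[-0.671, 0.742, -0.0], [0.742, 0.671, 0.0], [0.0, -0.0, -1.0]]
wrist_force: [-2.1, 2.5, 8.6]
opening: 0.098
gripper_force: 40.0
```

```bash
python3 -c "
from h import *
goto(.5806,-.2225,.0865,-.53)
"
```

```text
t 17.95 pos [ 0.5807 -0.2216  0.0864] yaw 2.306 q6 -2.3 F [-2.1  2.5  8.6] Mz 0.39 open 0.098 g 40.0
move [-0.0006 -0.0007 -0.0001] turn -0.306
```

Stop felt: Mz rises from about yaw 2.37, reaching 0.39 N m at 2.306. I'll back off to the notch centre near 2.54 and let the wing rise while still held.

Call:
{"method": "send_rows", "body": {"increments": [[0, 0, 0, -0.08], [0, 0, 0, -0.16], [0, 0, 0, -0.23], [0, 0, 0, -0.23]]}}

```text
clock: 18.35
eef_pos: [0.5805, -0.2218, 0.0865]
orientation: [[-0.822, 0.57, -0.0], [0.57, 0.822, 0.0], [0.0, 0.0, -1.0]]
wrist_force: [-2.4, 2.8, 9.3]
opening: 0.099
gripper_force: 40.0
```

Call:
{"method": "send_rows", "body": {"increments": [[0, 0, -0.001, 0], [0, 0, -0.002, 0], [0, 0, -0.003, 0], [0, 0, -0.003, 0]]}}

```text
clock: 18.75
eef_pos: [0.5805, -0.2218, 0.0894]
orientation: [[-0.821, 0.571, -0.0], [0.571, 0.821, 0.0], [0.0, 0.0, -1.0]]
wrist_force: [-1.6, 1.9, 7.9]
opening: 0.103
gripper_force: 40.0
```

```bash
python3 -c "
from h import *
goto(.5806,-.2222,.0899,-.6)
"
```

```text
t 18.75 pos [ 0.5805 -0.2218  0.0894] yaw 2.534 q6 -2.07 F [-1.6  1.9  7.9] Mz 0.069 open 0.103 g 40.0
move [-0.0003 -0.0003 -0.0005] turn -0.007
```

It rose above the lip with the spring still pushing, so the pin is in the notch. Releasing.

Call:
{"method": "send_rows", "body": {"increments": [[0, 0, -0.0005, 0], [0, 0, -0.001, 0], [0, 0, -0.001, 0]]}}

```text
clock: 19.05
eef_pos: [0.5805, -0.2217, 0.0902]
orientation: [[-0.821, 0.571, -0.0], [0.571, 0.821, 0.0], [0.0, 0.0, -1.0]]
wrist_force: [-1.2, 2.3, 7.3]
opening: 0.096
gripper_force: 40.0
```

Call:
{"method": "send_rows", "body": {"increments": [[0, 0, 0, 0], [0, 0, 0, 0], [0, 0, 0, 0], [0, 0, 0, 0]], "fingers": 170}}

```text
clock: 19.45
eef_pos: [0.5804, -0.2222, 0.0888]
orientation: [[-0.821, 0.571, -0.001], [0.571, 0.821, 0.0], [0.001, -0.0, -1.0]]
wrist_force: [-0.5, -0.6, 0.1]
opening: 0.311
gripper_force: 0.0
```

Call:
{"method": "send_rows", "body": {"increments": [[0, 0, -0.02, 0], [0, 0, -0.05, 0], [0, 0, -0.09, 0], [0, 0, -0.12, 0], [0, 0, -0.13, 0]]}}

```text
clock: 19.95
eef_pos: [0.5823, -0.2228, 0.2235]
orientation: [[-0.821, 0.571, 0.007], [0.571, 0.821, -0.002], [-0.006, 0.002, -1.0]]
wrist_force: [0.3, 1.0, -0.4]
opening: 0.334
gripper_force: 0.0
```

Call:
{"method": "send_rows", "body": {"increments": [[0.04, 0.02, 0, 0], [0.08, 0.04, 0, 0], [0.12, 0.06, 0, 0], [0.16, 0.08, 0, 0], [0.2, 0.1, 0, 0]]}}

```text
clock: 20.45
eef_pos: [0.472, -0.0248, 0.2184]
orientation: [[-0.82, 0.572, -0.002], [0.572, 0.82, -0.0], [0.001, -0.001, -1.0]]
wrist_force: [0.1, 0.8, -0.1]
opening: 0.334
gripper_force: 0.0
```

```bash
python3 -c "
from h import *
goto(.5806,-.2222,.0899,-.6)
cover(.075,.092,(.58,-.222))
for n in('top','side'):
    p,d=snapshot(n);u=cloud(n,d).reshape(-1,3);q=u[(np.hypot(u[:,0]-.58,u[:,1]+.222)<.026)&(u[:,2]>.095)&(u[:,2]<.15)]
    print(n,len(q),np.percentile(q[:,2],[50,90,98]).round(4),q.mean(0).round(4))
p=cv2.imread('pics/side_l.png');cv2.imwrite('pics/s3.png',cv2.resize(p[120:270,240:465],(780,520)))
"
```

```text
t 20.45 pos [ 0.472  -0.0248  0.2184] yaw 2.533 q6 -2.47 F [ 0.1  0.8 -0.1] Mz -0.01 open 0.334 g 0.0
move [-0.2022 -0.0997  0.1283] turn -0.009
side 765 (array([ 581. , -220.7]), array([122.1, 101.1]), 0.168) 0.0848
slope [ 0.013 -0.033  0.084]
top 2204 (array([ 579.7, -222. ]), array([122.5,  96.2]), 0.175) 0.0854
slope [ 0.002 -0.005  0.085]
top 103 [0.1128 0.1165 0.1184] [ 0.5798 -0.2207  0.1111]
side 7 [0.1052 0.1087 0.1107] [ 0.5959 -0.2266  0.1041]
```

View pics/s3.png

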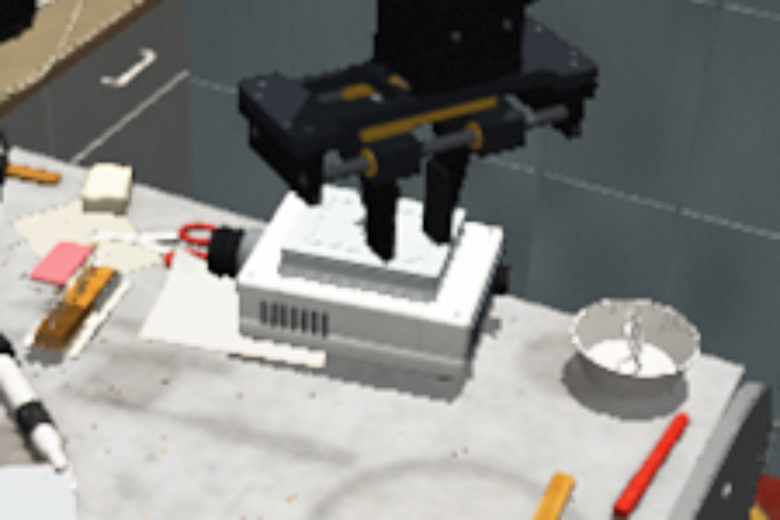

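The cover sits square at (0.5797, -0.222), yaw 0.175, against a collar yaw of about 0.18. The wing top at 0.113 m matches a locked plunge of about 0.0105. The side view shows the arm clear of the cover, so I'm handing in.

Call:
{"method": "send_rows", "body": {"increments": [[0, 0, 0, 0], [0, 0, 0, 0], [0, 0, 0, 0]]}}

```text
clock: 20.95
eef_pos: [0.4739, -0.0268, 0.2191]
orientation: [[-0.82, 0.573, -0.001], [0.573, 0.82, -0.0], [0.001, -0.001, -1.0]]
wrist_force: [-0.5, 0.3, -0.3]
opening: 0.335
gripper_force: 0.0
```

```bash
python3 -c "
from workcell import *
print(close_job())"
```

```text
the job is handed in; nothing more can be done
None
```

The job is handed in at about 21 s: by my last measurements the cover is square on the collar and the fastener is in its locked detent (plunge about 10.5 mm), with wrist forces about 10 N or less throughout and the arm clear; the hand-in call returned no verdict.

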